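# Vent the strainer chamber and hold its sprung lid open

### The job

Pull the red vent cap up on its brass stem as far as it goes to release the pressure, and only then lift the green strainer chamber's sprung lid by its yellow bar and hold it open at 50 degrees from closed so that I can inspect the gasket inside; never swing it past 60 degrees. Finish while still holding the lid there steadily with the gripper, since it would snap shut, with the cap left out and the loose gauge, pipe unions and wrench on the bench not disturbed.

Things in the scene. Friction and masses are not known exactly. Their poses are not given: they have to be found in the camera images.
- chamber: Green open-topped steel box fixed to the bench, 160 (x) x 200 (y) x 100 mm high, on a 200 x 240 x 8 mm foot plate; brass stubs, 44 mm thick, stick out 30 mm from both y sides at 50 mm height. Origin under its centre; x points from the bar side (near the robot) to the hinge side, y along the hinge, z up. Place and yaw vary (yaw within 0.3 rad). A grey gasket ring lies inside.
- lid (a joint): Angle of the green lid in rad: 0 closed, grows as it opens upward about the chamber's far rim; 50 degrees is 0.873; stop at 1.35. Its weight (0.26 to 0.44 kg) and a spring (0.25 Nm/rad, preloaded by 1.2 rad) always drive it shut: about 3 to 4 N at the bar to lift or hold it. Plate 164 x 204 x 6 mm; closed, its mid-plane is 104 mm above the bench.
- lid_handle (a point): Middle of the lid's yellow grip bar: round, 12 mm thick, 120 mm long along the chamber's y, carried by two arms at its ends 54 mm out from the lid's front edge, in the lid's plane; 48 mm free between bar and lid edge; below the closed bar nothing but foot plate. Closed, it is 104 mm above the bench. It is 222 mm from the hinge line and can turn between finger pads as the lid swings.
- lid_hinge (a point): Middle of the lid's hinge line: 86 mm from the chamber's origin along its +x, 104 mm above the bench; the hinge line runs along the chamber's y.
- vent: Vent post fixed to the bench, left or right of the chamber: dark square foot 70 x 70 x 14 mm with a brass stem 22 mm in diameter up to 76 mm. Origin at the centre of the foot's underside, z up.
- vent_cap (a joint): Height of the red cap on its stem in m: 0 pushed home, 0.022 pulled right out (stop; it stays captive on the stem). A tight push fit holds it wherever it is left: sliding it takes about 5 N, and more is only pull against the stop.
- cap_mid (a point): Centre of the red ribbed round cap, 37 mm in diameter over its ribs, 34 mm tall (17 mm above and below this point). With the cap home this point is 65 mm above the bench; its underside is then 22 mm above the collar on the foot.
- thermostat: Grey 75 x 75 x 22 mm plate with a cream round dial 60 mm in diameter, 44 mm high in all, fixed to the bench on whichever side of the chamber the vent is not. Not part of the job. Origin under its centre.
- gauge: Loose round brass pressure gauge with cracked glass lying face up, 76 mm in diameter, 33 mm high, with a stub to its -x; origin under its centre. To be left alone.
- union_a: Loose black cast iron pipe union standing on end, 60 mm in diameter, 54 mm high; origin under its centre. To be left alone.
- union_b: Same as union_a, the other one. To be left alone.
- wrench: Loose steel wrench, 200 mm long, lying along its x on the bench; origin under its centre. To be left alone.
Things that resemble listed ones, but are neither listed nor needed, are in the scene too. What is shaped like the vent but pink or turquoise is not meant.

How it is judged:
By the outcome, as a careful person would: the job done as asked, in the order asked, and still so for the second after the job is handed in, while the arm keeps its last pose, push and grip.
It also fails if it takes over 48 s, if anything falls off the work surface, if the arm or the gripper's body presses on something with over 40 N, if the wrist force passes 120 N, or if a joint passes its speed limit or range.

### The arm

A 7-joint arm with a two-finger parallel gripper is mounted at the origin on the work surface. World frame = base frame: x ahead of the robot, y to its left, z up, the work surface at z = 0. Lengths are in m, angles in rad, forces in N, time in s.
With the tool pointing down it reaches from about 0.35 to 0.9 m from the base axis. Payload 8.1 kg.
Tool frame: the origin (TCP) lies at the very end of the fingers, on their centre line; the grasp point (between the pads) lies 19 mm behind it; z points along the fingers, y is the line along which they close (so a half turn about z gives the same grasp; the last joint's range is limited). The gripper opens to 92 mm and grips with 3 to 60 N. Pads are 19 mm wide; open, the fingers measure 130 mm over their backs; the gripper's body (75 mm by 190 mm) begins 47 mm behind the grasp point.
Start: joints at [1.026, 0.434, 0.025, 1.573, -0.012, 1.134, -0.075], TCP at [0.267, -0.565, 0.227] pointing down, gripper open.
Joint ranges: [-2.62, 2.62], [-0.44, 2.09], [-1.27, 1.32], [0.08, 2.57], [-1.32, 4.46], [0.12, 2], [-2.74, 2.74]. Speed limits (rad/s): [2.22, 2.22, 3.01, 3.01, 3.14, 3.14, 3.14].

### API

Orientations are given as a rotation vector (axis times angle).
In Python, from cell import arm gives the robot as it stands.
- The arm moves only by the shell command python3 -m pendant 'ROWS' [FORCE]. ROWS is a JSON object of lists of equal length, an entry for each row: "slide": the shift along the tool's x, y, z in units of 0.3 m (1.0 is 0.3 m), a list of three; "dr": the turn, a rotation vector about the tool's x, y, z in units of 0.12 rad (1.0 is 0.12 rad), a list of three; "claw": the opening, from 0 (shut) to 1 (fully open). In form: {"slide": [[tx, ty, tz], ...], "dr": [[ax, ay, az], ...], "claw": [claw, ...]}. A call has 1 to 10 rows; each row shifts and turns the commanded pose from where the row before left it, along the tool's axes as they then stand; what a row does not reach is not made up. A row lasts 1/10 s, in which the tool goes at most 50 mm and 8.59 degrees, less where a joint would pass 70% of its speed; a pose out of reach is approached as far as the arm can. A call with a number of a shift or a turn outside -1 to 1 is refused whole. A call with a gripper value outside its range is refused whole. The fingers move at their own pace and stop on an object; FORCE is the grip in N (left out, the last holds). Time passes only in rows, so rows that do not move let the fingers close. It gives the time, the measured TCP pose, the force, the opening and the grip force at its end, in the units of the state.
- arm.observe(): the state, without advancing time (a new reading comes with each control period).
- arm.get_image(name): name is "side" or "top" or "wrist"; returns the picture (384x512x3 uint8, red, green, blue); there is no depth.
- arm.calibration(name): a dict with "K" (3x3 intrinsics, pixels), "xyz" and "orientation" of the camera in the world. Camera axes: x right, y up, looking along -z (the intrinsics and any distortion apply to the point x, -y, -z); pixel columns grow to the right and rows downward; lengths in m; the calibration is good to about 2 mm. A picture is of the moment at which its call begins: read the wrist's pose just before it. calibration takes no time and is no camera call; for the wrist camera it gives the pose at the moment of the call.
- arm.sign_off(): hands the job in; it is judged then, once.
The state is a dict: "clock": time; "joints": joint angles; "dq": joint speeds; "joint_efforts": joint torques, N m; "position": TCP position; "ee_rot": TCP orientation; "force": force on the tool from outside, world axes, zero at the start; "ft_torque": the same for the moment, N m; "width": opening from 0.0 (shut) to 1.0 (fully open); "gripper_force": force on a finger pad.
Only numpy, scipy, OpenCV 4.12 (cv2) and the standard library are available. Lean on these libraries where they do the work, as an engineer would, in place of code of your own. Each camera call takes 0.05 s, during which the arm holds its last target. There are 200 camera calls.

## Working session

There is one attempt and no reset: what is moved stays moved. The work goes in short steps, Python scripts to look and compute and a shell command to move; the robot and the scene stay as the last step left them, time stands still between calls to the robot, and variables do not carry over. Pictures are saved under pics/ and viewed, at most 10 in all, crops included, and the job is handed in when it is done.

```bash
mkdir -p pics; ls; python3 - <<'E'
from cell import arm
import cv2
s=arm.observe(); print(s)
for n in("top","side"):
    im=arm.get_image(n); cv2.imwrite(f"pics/{n}0.png",im[:,:,::-1]); print(n,arm.calibration(n))
E
```

```text
pics
{'clock': 0.0, 'joints': array([ 1.02639294,  0.43522354,  0.0250011 ,  1.57410494, -0.01161052,
        1.13399243, -0.0750816 ]), 'dq': array([-0.00081484,  0.00014386, -0.0001379 ,  0.00027295, -0.00021391,
       -0.00123485, -0.00167772]), 'joint_efforts': array([-9.13487256e-04, -6.67846084e+01,  9.84486043e-01, -3.14454782e+01,
       -6.05652016e-02,  4.30011889e-02,  2.42978986e-04]), 'position': array([ 0.26694773, -0.56455394,  0.22594192]), 'ee_rot': array([-3.06381139e+00, -6.87898001e-01,  7.65756628e-04]), 'force': array([ 0.73793581, -0.21726925,  0.05570842]), 'ft_torque': array([0.00349991, 0.01920717, 0.01559087]), 'gripper_force': 0.0, 'width': 1.0000518447081526}
top {'K': array([[459.5754615 ,   0.        , 262.362721  ],
       [  0.        , 459.5754615 , 193.09616625],
       [  0.        ,   0.        ,   1.        ]]), 'xyz': array([ 0.19690967, -0.00736324,  1.59913328]), 'orientation': array([ 0.1535677 , -0.15268412, -1.57550181])}
side {'K': array([[382.81517307,   0.        , 252.64379867],
       [  0.        , 382.81517307, 191.65750691],
       [  0.        ,   0.        ,   1.        ]]), 'xyz': array([0.39017373, 0.91441981, 0.7486224 ]), 'orientation': array([ 0.06312246, -1.38428859, -2.68006195])}
```

View pics/top0.png

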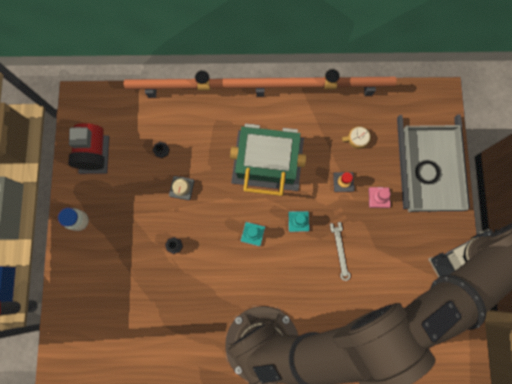

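View pics/side0.png

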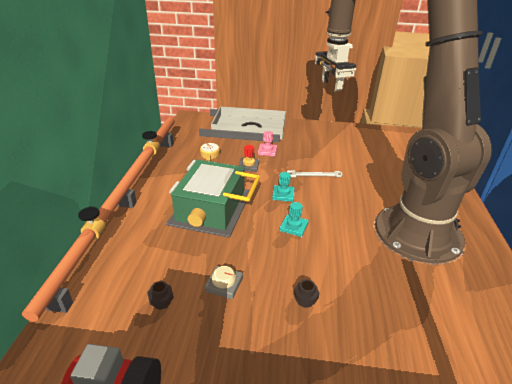

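```bash
cat > h.py <<'E'
from cell import arm
import numpy as np, cv2
from scipy.spatial.transform import Rotation as R
def ray(n,uv,cal=None):
    c=cal or arm.calibration(n); u,v=uv; K=c["K"]
    d=np.array([(u-K[0,2])/K[0,0],-(v-K[1,2])/K[1,1],-1.])
    return np.array(c["xyz"]),R.from_rotvec(c["orientation"]).apply(d)
def onz(n,uv,z,cal=None):
    o,d=ray(n,uv,cal); return o+d*(z-o[2])/d[2]
def tri(a,b):
    A=np.stack([a[1],-b[1]],1); t=np.linalg.lstsq(A,b[0]-a[0],rcond=None)[0]
    p,q=a[0]+t[0]*a[1],b[0]+t[1]*b[1]; return (p+q)/2,np.linalg.norm(p-q)
def mask(im,lo,hi,roi):
    h=cv2.cvtColor(im,cv2.COLOR_RGB2HSV); m=cv2.inRange(h,lo,hi)
    x0,y0,x1,y1=roi; k=np.zeros_like(m); k[y0:y1,x0:x1]=m[y0:y1,x0:x1]; return k
def cen(m):
    n,l,s,c=cv2.connectedComponentsWithStats(m); i=1+s[1:,4].argmax(); return c[i],s[i]
E
python3 - <<'E'
from h import *
t=cv2.imread("pics/top0.png")[:,:,::-1].copy(); s=cv2.imread("pics/side0.png")[:,:,::-1].copy()
rt=cen(mask(t,(0,150,90),(6,255,255),(325,165,362,200))); rs=cen(mask(s,(0,150,90),(6,255,255),(235,135,262,170)))
print(rt,rs); print("cap tri",tri(ray("top",rt[0]),ray("side",rs[0])),"onz.075",onz("top",rt[0],.075))
m=mask(t,(20,120,120),(32,255,255),(238,166,292,200)); c,st=cen(m); print("yellow",c,st)
ys,xs=np.where(m>0); 
P=np.array([onz("top",(x,y),.108) for x,y in zip(xs,ys)])
np.set_printoptions(precision=4,suppress=True)
r=cv2.minAreaRect(P[:,:2].astype(np.float32)*1000); print(r,cv2.boxPoints(r))
# lid green/white outline
g=mask(t,(60,60,20),(90,255,255),(225,115,312,190))
print(cen(g))
a=cv2.resize(t[110:210,225:400],None,fx=4.5,fy=4.5,interpolation=cv2.INTER_CUBIC)
cv2.imwrite("pics/crop1.png",a[:,:,::-1])
E
```

```text
(array([346.72916667, 177.16666667]), array([342, 172,  11,  11,  96], dtype=int32)) (array([248.57017544, 150.50877193]), array([244, 145,  10,  12, 114], dtype=int32))
cap tri (array([ 0.55111571, -0.29792651,  0.06247913]), np.float64(0.003141803833783849)) onz.075 [ 0.54982892 -0.29562479  0.075     ]
yellow [264.0361991  183.23076923] [244 168  41  27 221]
((531.9021606445312, -13.018913269042969), (132.97109985351562, 77.07089233398438), 82.69296264648438) [[485.2236 -74.0633]
 [561.6686 -83.8657]
 [578.5807  48.0255]
 [502.1357  57.8279]]
(array([268.5759, 150.4178]), array([235, 127,  65,  57, 955], dtype=int32))
```

View pics/crop1.png

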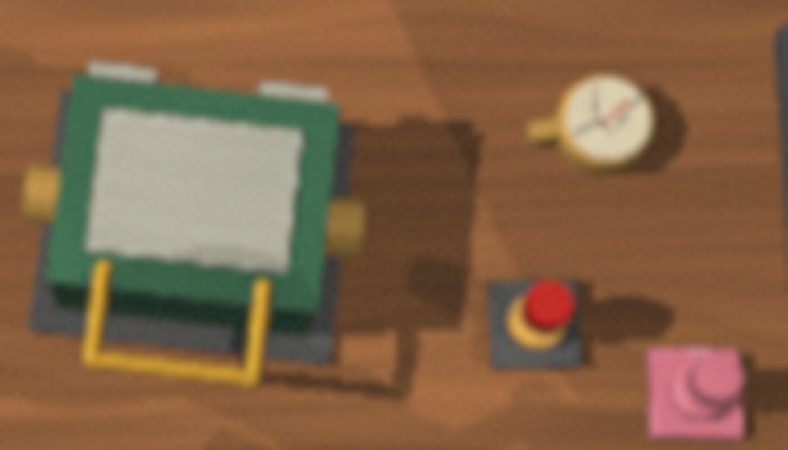

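Candidates: the red cap on a dark foot with brass stem is at (347,177). Lookalikes are pink at (380,197) and turquoise at (299,221) and (253,234). Only the first has the listed red and brass colours, and the crop confirms it, right of the chamber. The bar sits at (264,191) and the gauge at (360,136). The bar centre comes out near (0.500,-0.009) with yaw -0.127, and the cap near (0.550,-0.297) at z 0.062 (0.065 expected).

First I turn the tool so it closes along the chamber's x.

```bash
python3 -m pendant '{"slide":[[0,0,0],[0,0,0],[0,0,0],[0,0,0],[0,0,0],[0,0,0],[0,0,0],[0,0,0],[0,0,0],[0,0,0]],"dr":[[0,0,-0.93],[0,0,-0.93],[0,0,-0.93],[0,0,-0.93],[0,0,-0.93],[0,0,-0.93],[0,0,-0.93],[0,0,-0.93],[0,0,-0.93],[0,0,0]],"claw":[1,1,1,1,1,1,1,1,1,1]}' 30
cat >> h.py <<'E'
def to(p):
    s=arm.observe(); r=R.from_rotvec(s["ee_rot"]); M=r.as_matrix()
    print("pos",s["position"].round(4),"F",s["force"].round(1),"w",round(s["width"],3),"gf",round(float(s["gripper_force"]),1),"t",s["clock"])
    print("tool y",M[:,1].round(3),"z",M[:,2].round(3)," slide units:",(M.T@(np.array(p)-s["position"])/.3).round(4))
    print("q",s["joints"].round(2))
E
python3 -c "
from h import *
to([.55,-.297,.2])"
```

```text
clock: 1.1
position: [0.2669, -0.5648, 0.2263]
ee_rot: [-2.353, -2.08, -0.001]
force: [-1.0, 0.1, 0.2]
width: 0.999
gripper_force: 0.0
pos [ 0.2669 -0.5648  0.2263] F [-1.   0.1  0.2] w 0.999 gf 0.0 t 1.1
tool y [ 0.992 -0.123 -0.   ] z [-0.     0.001 -1.   ]  slide units: [1.0017 0.8268 0.0881]
q [ 1.18  0.45 -0.2   1.56  0.09  1.15  0.84]
```

```bash
python3 -m pendant '{"slide":[[0.11,0.092,0],[0.11,0.092,0],[0.11,0.092,0],[0.11,0.092,0.02],[0.11,0.092,0.02],[0.11,0.092,0.02],[0.11,0.092,0.02],[0.11,0.092,0],[0.12,0.092,0],[0,0,0]],"dr":[[0,0,0],[0,0,0],[0,0,0],[0,0,0],[0,0,0],[0,0,0],[0,0,0],[0,0,0],[0,0,0],[0,0,0]],"claw":[1,1,1,1,1,1,1,1,1,1]}' >/dev/null
python3 - <<'E'
from h import *
to([.55,-.297,.2])
c=arm.calibration("wrist"); im=arm.get_image("wrist"); cv2.imwrite("pics/w1.png",im[:,:,::-1])
p,st=cen(mask(im,(0,150,60),(6,255,255),(0,0,512,384))); print(p,st,[onz("wrist",p,z,c).round(4) for z in(.065,.075,.082)],c["xyz"])
E
```

```text
pos [ 0.556  -0.2904  0.2026] F [ 1.8  0.8 -0.1] w 1.003 gf 0.0 t 2.1
tool y [ 0.993 -0.118  0.002] z [ 0.003  0.004 -1.   ]  slide units: [-0.0242 -0.0172  0.0084]
q [ 0.6   0.48 -0.29  1.58  0.14  1.1   0.15]
[255.52723535 190.63412127] [239 172  34  38 973] [array([ 0.5496, -0.2955,  0.065 ]), array([ 0.5501, -0.2931,  0.075 ]), array([ 0.5504, -0.2914,  0.082 ])] [ 0.56400581 -0.22415876  0.36098676]
```

View pics/w1.png

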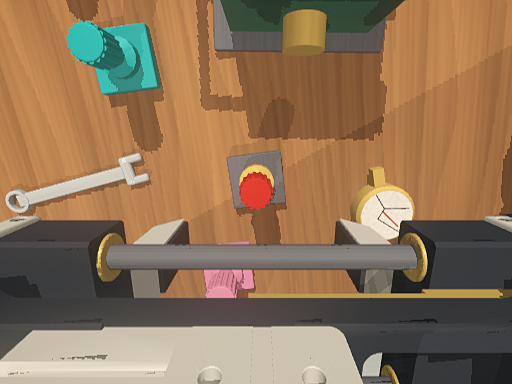

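The wrist view shows the cap at (256,190) on its dark foot, with the gauge at (385,210) and the pink lookalike at (225,275), both clear of the fingers. The cap is at (0.550,-0.294). I descend there and grip.

```bash
python3 -m pendant '{"slide":[[-0.014,-0.018,0],[0,0,0.1],[0,0,0.12],[0,0,0.12],[0,0,0.1],[0,0,0.05],[0,0,0.03],[0,0,0],[0,0,0]],"dr":[[0,0,0],[0,0,0],[0,0,0],[0,0,0],[0,0,0],[0,0,0],[0,0,0],[0,0,0],[0,0,0]],"claw":[1,1,1,1,1,1,1,1,1]}' 30 >/dev/null
python3 -c "
from h import *
to([.55,-.294,.046])"
```

```text
pos [ 0.5457 -0.3025  0.048 ] F [-0.1 -0.1  0.4] w 0.998 gf 0.0 t 3.05
tool y [ 0.992 -0.125  0.002] z [ 0.002 -0.001 -1.   ]  slide units: [0.0297 0.0106 0.0067]
q [ 0.59  0.64 -0.25  1.74  0.21  0.79  0.11]
```

```bash
python3 -m pendant '{"slide":[[0.03,0.01,0.005],[0,0,0],[0,0,0],[0,0,0],[0,0,0],[0,0,0],[0,0,0],[0,0,0]],"dr":[[0,0,0],[0,0,0],[0,0,0],[0,0,0],[0,0,0],[0,0,0],[0,0,0],[0,0,0]],"claw":[1,1,0.6,0.2,0.2,0.2,0.2,0.2]}' 30 >/dev/null
python3 -c "
from h import *
to([.55,-.294,.046])"
```

```text
pos [ 0.5492 -0.2932  0.0452] F [ 0.3  0.  -0.2] w 0.526 gf 0.0 t 3.85
tool y [ 0.992 -0.124 -0.   ] z [-0.  0. -1.]  slide units: [-0.0022  0.0031 -0.0027]
q [ 0.58  0.64 -0.25  1.74  0.21  0.79  0.09]
```

```bash
python3 -m pendant '{"slide":[[0,0,0],[0,0,0],[0,0,0],[0,0,0],[0,0,0]],"dr":[[0,0,0],[0,0,0],[0,0,0],[0,0,0],[0,0,0]],"claw":[0,0,0,0,0]}' 30
python3 -m pendant '{"slide":[[0,0,0],[0,0,-0.015],[0,0,-0.015],[0,0,-0.015],[0,0,-0.01],[0,0,0],[0,0,0]],"dr":[[0,0,0],[0,0,0],[0,0,0],[0,0,0],[0,0,0],[0,0,0],[0,0,0]],"claw":[0,0,0,0,0,0,0]}' 30
```

```text
clock: 4.35
position: [0.5494, -0.2932, 0.0452]
ee_rot: [2.355, 2.079, 0.0]
force: [0.7, -0.4, -2.0]
width: 0.36
gripper_force: 30.0
clock: 5.05
position: [0.5494, -0.2932, 0.0626]
ee_rot: [2.355, 2.078, 0.0]
force: [0.3, 1.2, 4.4]
width: 0.363
gripper_force: 30.0
```

```bash
python3 -m pendant '{"slide":[[0,0,-0.01],[0,0,-0.01],[0,0,0],[0,0,0]],"dr":[[0,0,0],[0,0,0],[0,0,0],[0,0,0]],"claw":[0,0,0,0]}' 30
python3 -m pendant '{"slide":[[0,0,-0.01],[0,0,0],[0,0,0]],"dr":[[0,0,0],[0,0,0],[0,0,0]],"claw":[0,0,0]}' 30
```

```text
clock: 5.45
position: [0.5493, -0.2932, 0.0673]
ee_rot: [-2.355, -2.079, -0.0]
force: [4.2, -2.0, -8.4]
width: 0.366
gripper_force: 30.0
clock: 5.75
position: [0.5492, -0.293, 0.0684]
ee_rot: [-2.355, -2.078, -0.0]
force: [11.2, -4.2, -26.0]
width: 0.363
gripper_force: 30.0
```

```bash
python3 -m pendant '{"slide":[[0,0,0],[0,0,0],[0,0,0],[0,0,0],[0,0,0],[0,0,-0.05],[0,0,-0.1],[0,0,-0.15],[0,0,-0.15],[0,0,0]],"dr":[[0,0,0],[0,0,0],[0,0,0],[0,0,0],[0,0,0],[0,0,0],[0,0,0],[0,0,0],[0,0,0],[0,0,0]],"claw":[1,1,1,1,1,1,1,1,1,1]}' 30
python3 - <<'E'
from h import *
c=arm.calibration("wrist"); im=arm.get_image("wrist"); 
p,st=cen(mask(im,(0,150,60),(6,255,255),(0,0,512,384))); print(p,st)
t=arm.get_image("top"); s=arm.get_image("side"); 
rs=cen(mask(s,(0,150,90),(6,255,255),(235,125,262,170)));print(rs)
a=cv2.resize(s[120:220,170:300],None,fx=4.5,fy=4.5,interpolation=cv2.INTER_CUBIC)
b=cv2.resize(im,None,fx=.8,fy=.8); w=max(a.shape[1],b.shape[1]); 
cv2.imwrite("pics/c2.png",a[:,:,::-1])
to([.4997,-.009,.2])
# top of cap: lowest & highest side pixel -> point above axis
col=rs[0][0]; 
for v in(rs[1][1],rs[1][1]+rs[1][3]):
    o,d=ray("side",(col,v)); k=(-.294-o[1])/d[1]; print("at y=-.294",(o+k*d).round(4))
E
```

```text
clock: 6.75
position: [0.5528, -0.2942, 0.2139]
ee_rot: [2.347, 2.072, 0.008]
force: [-0.1, 0.3, 0.1]
width: 1.0
gripper_force: 0.0
[256.76113744 188.24549763] [ 239  169   36   39 1055]
(array([248.5982906 , 145.05128205]), array([244, 139,  10,  13, 117], dtype=int32))
pos [ 0.549  -0.2932  0.2064] F [-0.5  0.  -0.2] w 1.001 gf 0.0 t 6.9
tool y [ 0.992 -0.124  0.001] z [ 0.001 -0.001 -1.   ]  slide units: [ 0.9194 -0.281   0.0207]
q [ 0.6   0.47 -0.29  1.59  0.14  1.11  0.15]
at y=-.294 [ 0.5496 -0.294   0.111 ]
at y=-.294 [ 0.5489 -0.294   0.0582]
```

View pics/c2.png

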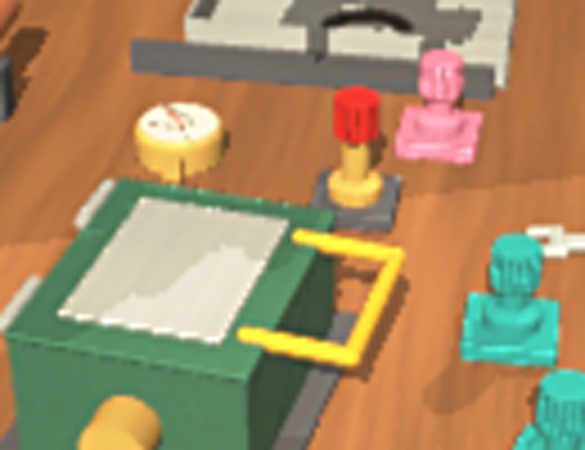

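Side view: the cap (356,115 in the crop) now stands clear on bare brass stem, having risen 5.45 px × 4.06 mm/px = 22 mm, which is fully out. The bar and the gauge are unmoved. Next I go above the bar.

```bash
python3 -m pendant '{"slide":[[0.13,-0.04,0],[0.13,-0.04,0],[0.13,-0.04,0],[0.13,-0.04,0],[0.13,-0.04,0],[0.13,-0.04,0],[0.13,-0.04,0],[0,0,0],[0,0,0],[0,0,0]],"dr":[[0,0,0],[0,0,0],[0,0,0],[0,0,0],[0,0,0],[0,0,0],[0,0,0],[0,0,0],[0,0,0],[0,0,0]],"claw":[1,1,1,1,1,1,0.6,0.6,0.6,0.6]}' 30 >/dev/null
python3 - <<'E'
from h import *
to([.4997,-.009,.2])
c=arm.calibration("wrist"); im=arm.get_image("wrist"); cv2.imwrite("pics/w3.png",im[:,:,::-1])
E
```

```text
pos [ 0.4994 -0.013   0.205 ] F [ 0.3 -0.2  0.5] w 0.703 gf 0.0 t 7.9
tool y [ 0.992 -0.125 -0.001] z [-0.002 -0.001 -1.   ]  slide units: [ 0.0134 -0.0007  0.0166]
q [ 0.24  0.29 -0.4   1.87  0.13  1.01 -0.34]
```

View pics/w3.png

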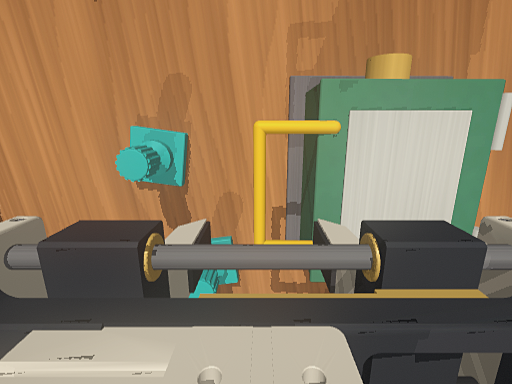

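The wrist view shows the bar vertical at column ~260, rows 127–242, between the fingers and square to the closing line. I check its line at z 0.104.

```bash
python3 - <<'E'
from h import *
c=arm.calibration("wrist"); im=cv2.imread("pics/w3.png")[:,:,::-1].copy()
m=mask(im,(20,120,80),(32,255,255),(240,118,285,244)); 
for v in (145,175,205,225):
    x=np.where(m[v])[0]; print(v,x.min(),x.max(),onz("wrist",((x.min()+x.max())/2,v),.104,c).round(4))
a=mask(im,(20,120,80),(32,255,255),(290,100,345,150)); b=mask(im,(20,120,80),(32,255,255),(280,232,310,244))
ys=np.where(a[:,300])[0]; yb=np.where(b[:,290])[0]; print(ys.min(),ys.max(),yb.min(),yb.max(),onz("wrist",(300,ys.mean()),.104,c),onz("wrist",(290,yb.mean()),.104,c))
E
```

```text
145 254 265 [0.5042 0.0337 0.104 ]
175 254 265 [0.5005 0.0051 0.104 ]
205 254 264 [ 0.4961 -0.0251  0.104 ]
225 254 264 [ 0.4933 -0.0464  0.104 ]
121 133 240 243 [0.54374702 0.04533725 0.104     ] [ 0.52295146 -0.06861303  0.104     ]
```

```bash
python3 -m pendant '{"slide":[[0.012,-0.002,0],[0,0,0],[0,0,0],[0,0,0.06],[0,0,0.1],[0,0,0.1],[0,0,0.08],[0,0,0.04],[0,0,0.02],[0,0,0]],"dr":[[0,0,0],[0,0,0],[0,0,0],[0,0,0],[0,0,0],[0,0,0],[0,0,0],[0,0,0],[0,0,0],[0,0,0]],"claw":[0.45,0.45,0.45,0.45,0.45,0.45,0.45,0.45,0.45,0.45]}' 30
python3 -c "
from h import *
to([.4985,-.009,.085])"
```

```text
clock: 8.95
position: [0.4997, -0.0082, 0.0857]
ee_rot: [-2.355, -2.078, 0.0]
force: [0.3, 0.1, 0.9]
width: 0.45
gripper_force: 0.0
pos [ 0.4997 -0.0082  0.0857] F [0.3 0.1 0.9] w 0.45 gf 0.0 t 8.95
tool y [ 0.992 -0.124 -0.   ] z [-0. -0. -1.]  slide units: [-0.003  -0.0038  0.0022]
q [ 0.19  0.44 -0.37  2.01  0.23  0.73 -0.44]
```

```bash
python3 -m pendant '{"slide":[[0,-0.003,0],[0,0,0],[0,0,0],[0,0,0],[0,0,0],[0,0,0],[0,0,0],[0,0,0]],"dr":[[0,0,0],[0,0,0],[0,0,0],[0,0,0],[0,0,0],[0,0,0],[0,0,0],[0,0,0]],"claw":[0,0,0,0,0,0,0,0]}' 40
python3 - <<'E'
import numpy as np
for a in (5,10,15,20,25,30,35,40,45,50):
    t=np.radians(a);print(a,"dy",round(.222*(1-np.cos(t))/.3,4),"dz",round(-.222*np.sin(t)/.3,4))
E
```

```text
clock: 9.75
position: [0.4978, -0.008, 0.0856]
ee_rot: [-2.355, -2.078, 0.002]
force: [-5.2, 0.7, 3.0]
width: 0.113
gripper_force: 40.0
5 dy 0.0028 dz -0.0645
10 dy 0.0112 dz -0.1285
15 dy 0.0252 dz -0.1915
20 dy 0.0446 dz -0.2531
25 dy 0.0693 dz -0.3127
30 dy 0.0991 dz -0.37
35 dy 0.1338 dz -0.4244
40 dy 0.1731 dz -0.4757
45 dy 0.2167 dz -0.5233
50 dy 0.2643 dz -0.5669
```

```bash
python3 -m pendant '{"slide":[[0,0.001,-0.032],[0,0.002,-0.032],[0,0.0035,-0.032],[0,0.005,-0.032],[0,0.006,-0.032],[0,0.008,-0.031],[0,0.009,-0.031],[0,0,0],[0,0,0]],"dr":[[0,0,0],[0,0,0],[0,0,0],[0,0,0],[0,0,0],[0,0,0],[0,0,0],[0,0,0],[0,0,0]],"claw":[0,0,0,0,0,0,0,0,0]}' 40
python3 - <<'E'
from h import *
s=arm.observe()["position"]; b=s+[0,0,.019]; h=np.array([.7185,-.0387,.104])
print("angle",np.degrees(np.arctan2(b[2]-.104,np.linalg.norm((h-b)[:2]))),"r",np.linalg.norm(h-b))
E
```

```text
clock: 10.65
position: [0.5072, -0.0092, 0.1528]
ee_rot: [-2.354, -2.078, 0.004]
force: [-9.3, 1.8, -2.1]
width: 0.115
gripper_force: 40.0
angle 17.620917357803556 r 0.22381011694060904
```

```bash
python3 -m pendant '{"slide":[[0,0.008,-0.031],[0,0.01,-0.03],[0,0.012,-0.03],[0,0.013,-0.029],[0,0.015,-0.028],[0,0.017,-0.027],[0,0.018,-0.027],[0,0,0],[0,0,0]],"dr":[[0,0,0],[0,0,0],[0,0,0],[0,0,0],[0,0,0],[0,0,0],[0,0,0],[0,0,0],[0,0,0]],"claw":[0,0,0,0,0,0,0,0,0]}' 40
python3 - <<'E'
from h import *
s=arm.observe()["position"]; b=s+[0,0,.019]; h=np.array([.7185,-.0387,.104])
print("angle",np.degrees(np.arctan2(b[2]-.104,np.linalg.norm((h-b)[:2]))),"sin-based",np.degrees(np.arcsin((b[2]-.104)/.222)),"r",np.linalg.norm(h-b))
im=arm.get_image("side"); cv2.imwrite("pics/s4.png",im[:,:,::-1])
E
```

```text
clock: 11.55
position: [0.5354, -0.0129, 0.2141]
ee_rot: [-2.355, -2.078, 0.003]
force: [-10.4, 1.0, 2.0]
width: 0.123
gripper_force: 40.0
angle 34.92006985336819 sin-based 35.5501326058892 r 0.2254833608589555
```

View pics/s4.png

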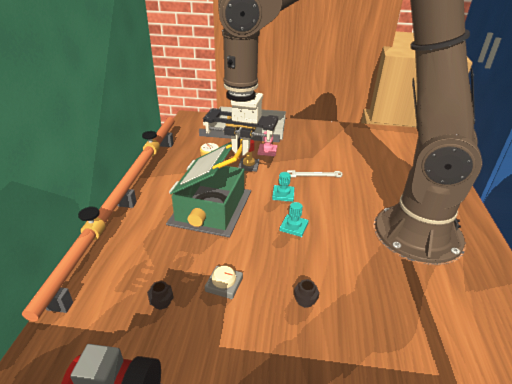

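The side view shows the lid about a third open, with the bar held between the fingers at (238,155) and nothing on the bench moved. I continue towards 48°, then measure.

```bash
python3 -m pendant '{"slide":[[0,0.017,-0.026],[0,0.018,-0.025],[0,0.02,-0.024],[0,0.021,-0.023],[0,0.022,-0.022],[0,0,0],[0,0,0],[0,0,0]],"dr":[[0,0,0],[0,0,0],[0,0,0],[0,0,0],[0,0,0],[0,0,0],[0,0,0],[0,0,0]],"claw":[0,0,0,0,0,0,0,0]}' 40
python3 - <<'E'
from h import *
s=arm.observe()["position"]; b=s+[0,0,.019]; h=np.array([.7185,-.0387,.104])
print("angle",np.degrees(np.arctan2(b[2]-.104,np.linalg.norm((h-b)[:2]))),"sin-based",np.degrees(np.arcsin((b[2]-.104)/.222)),"r",np.linalg.norm(h-b))
im=arm.get_image("side"); cv2.imwrite("pics/s5full.png",im[:,:,::-1])
w=arm.get_image("wrist"); cv2.imwrite("pics/w5.png",w[:,:,::-1]); import pickle; pickle.dump(arm.calibration("wrist"),open("w5.pkl","wb"))
a=cv2.resize(im[110:240,160:280],None,fx=4.5,fy=4.5,interpolation=cv2.INTER_CUBIC); cv2.imwrite("pics/s5.png",a[:,:,::-1])
E
```

```text
clock: 12.4
position: [0.5648, -0.0166, 0.2505]
ee_rot: [-2.355, -2.078, 0.002]
force: [-10.4, 0.7, 5.4]
width: 0.115
gripper_force: 40.0
angle 46.813845098833326 sin-based 48.190858929710515 r 0.22694327439778272
```

View pics/s5.png

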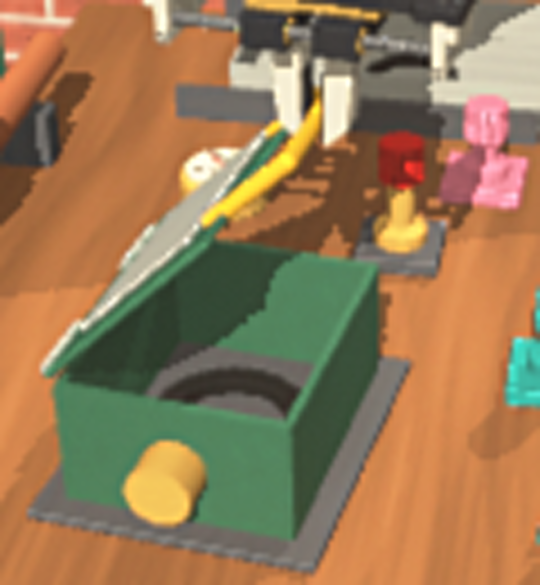

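View pics/w5.png

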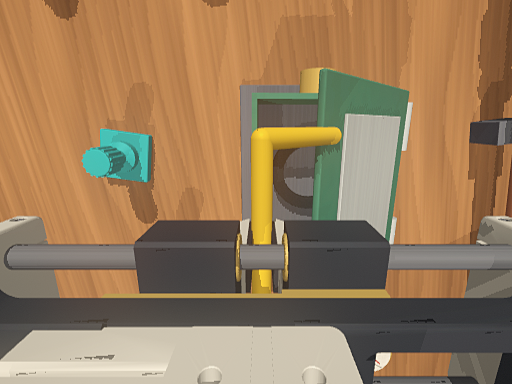

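The crop shows the lid near 48° with the gasket visible at (230,390). The near bar corner is at side crop (295,160) and wrist (260,133), and the near lid corner is at side crop (222,228) and wrist (320,70). I triangulate both for an independent angle.

```bash
python3 - <<'E'
from h import *
import pickle
c=pickle.load(open("w5.pkl","rb")); x=np.array([.991,-.13,0]); h=np.array([.718,-.0385,.104])
for n,sc,w in(("bar",(295,160),(261,133)),("plate",(222,228),(320,70)),("plate",(215,236),(320,70))):
    p,e=tri(ray("side",(160+sc[0]/4.5-.5,110+sc[1]/4.5-.5)),ray("wrist",w,c)); d=-(p-h)@x
    print(n,p.round(4),"gap",round(e,4),"out",round(d,4),"up",round(p[2]-.104,4),"ang",np.degrees(np.arctan2(p[2]-.104,d)).round(1),"r",np.hypot(d,p[2]-.104).round(4))
# height of bar from wrist apparent thickness
im=cv2.imread("pics/w5.png")[:,:,::-1].copy(); m=mask(im,(15,120,60),(34,255,255),(235,118,300,215))
for v in(160,180,200):
    X=np.where(m[v])[0]; X=X[X<282]; px=X.max()-X.min()+1; print(v,X.min(),X.max(),"depth",c["K"][0,0]*.012/px)
    for z in (.262,.268,.272): print(z,onz("wrist",((X.min()+X.max())/2,v),z,c).round(4))
E
```

```text
bar [0.5699 0.0447 0.2662] gap 0.0062 out 0.1576 up 0.1622 ang 45.8 r 0.2262
plate [0.6081 0.0753 0.2358] gap 0.0073 out 0.1237 up 0.1318 ang 46.8 r 0.1808
plate [0.6108 0.0763 0.2303] gap 0.0043 out 0.1212 up 0.1263 ang 46.2 r 0.1751
160 236 277 depth 0.07716189400359715
0.262 [0.5686 0.0313 0.262 ]
0.268 [0.5689 0.032  0.268 ]
0.272 [0.569  0.0326 0.272 ]
180 236 272 depth 0.08758917697705622
0.262 [0.5658 0.0204 0.262 ]
0.268 [0.5662 0.0217 0.268 ]
0.272 [0.5664 0.0225 0.272 ]
200 237 272 depth 0.09002220967086333
0.262 [0.5646 0.009  0.262 ]
0.268 [0.565  0.0107 0.268 ]
0.272 [0.5652 0.0118 0.272 ]
```

Estimates are 45.8–46.8° from the pictures and 46.8–48.2° from the arm's position, so I go about 3.5° further.

```bash
python3 -m pendant '{"slide":[[0,0.016,-0.016],[0,0.015,-0.015],[0,0,0],[0,0,0],[0,0,0],[0,0,0]],"dr":[[0,0,0],[0,0,0],[0,0,0],[0,0,0],[0,0,0],[0,0,0]],"claw":[0,0,0,0,0,0]}' 40
python3 - <<'E'
from h import *
s=arm.observe()["position"]; b=s+[0,0,.019]; h=np.array([.718,-.0387,.104])
print("angle",np.degrees(np.arctan2(b[2]-.104,np.linalg.norm((h-b)[:2]))),"sin-based",np.degrees(np.arcsin((b[2]-.104)/.222)),"r",np.linalg.norm(h-b))
c=arm.calibration("wrist"); w=arm.get_image("wrist"); im=arm.get_image("side")
import pickle; pickle.dump(c,open("w6.pkl","wb")); cv2.imwrite("pics/w6f.png",w[:,:,::-1]); cv2.imwrite("pics/s6f.png",im[:,:,::-1])
a=cv2.resize(im[120:200,165:245],None,fx=7,fy=7,interpolation=cv2.INTER_CUBIC); cv2.imwrite("pics/s6.png",a[:,:,::-1])
print("cap",cen(mask(im,(0,150,60),(8,255,255),(238,125,262,170))))
E
```

```text
clock: 13.1
position: [0.5746, -0.0179, 0.2599]
ee_rot: [2.356, 2.078, -0.001]
force: [-9.1, 0.6, 4.4]
width: 0.116
gripper_force: 40.0
angle 50.357177049953975 sin-based 51.985023269723484 r 0.2271355040634924
cap (array([248.77952756, 145.1496063 ]), array([244, 139,  11,  13, 127], dtype=int32))
```

View pics/s6.png

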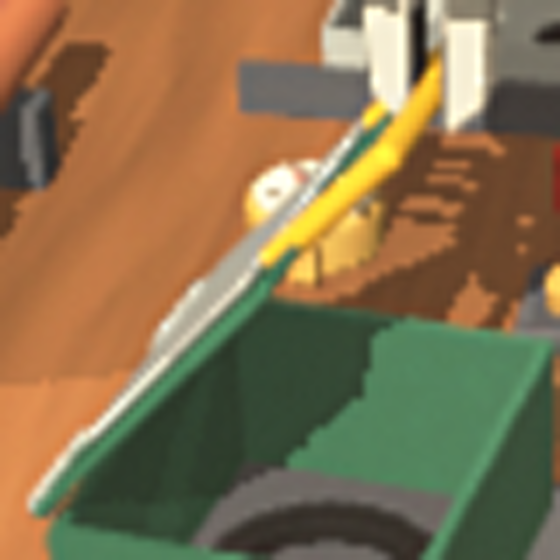

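The lid is open with the gasket in view (crop 320,530) and the cap still up at (249,145). As a last angle check I intersect side rays of the bar corner (392,160) and plate corner (268,280) with their known vertical planes.

```bash
python3 - <<'E'
from h import *
h=np.array([.718,-.0387,.104])
for yaw in(-.125,-.135):
  x=np.array([np.cos(yaw),np.sin(yaw),0]); y=np.array([-x[1],x[0],0])
  for n,sc,off in(("bar",(392,160),.058),("plate",(272,285),.102)):
    o,d=ray("side",(165+sc[0]/7-.5,120+sc[1]/7-.5)); k=((h-o)@y+off)/(d@y); p=o+k*d-h
    print(yaw,n,"out",-(p@x).round(4),"up",p[2].round(4),"ang",np.degrees(np.arctan2(p[2],-(p@x))).round(1),"r",np.hypot(p@x,p[2]).round(4))
E
```

```text
-0.125 bar out 0.1461 up 0.1653 ang 48.5 r 0.2207
-0.125 plate out 0.1128 up 0.1304 ang 49.1 r 0.1724
-0.135 bar out 0.1472 up 0.1662 ang 48.5 r 0.222
-0.135 plate out 0.1143 up 0.1311 ang 48.9 r 0.174
```

The estimates run from 48.5° to 52° and centre near 50°. I let it settle and hand in.

```bash
python3 -m pendant '{"slide":[[0,0,0],[0,0,0],[0,0,0],[0,0,0],[0,0,0]],"dr":[[0,0,0],[0,0,0],[0,0,0],[0,0,0],[0,0,0]],"claw":[0,0,0,0,0]}' 40
python3 -c "
from cell import arm
print(arm.sign_off())"
```

```text
clock: 13.7
position: [0.5746, -0.0179, 0.2599]
ee_rot: [2.356, 2.078, -0.001]
force: [-8.0, -0.6, 3.9]
width: 0.116
gripper_force: 40.0
the job is handed in; nothing more can be done
None
```

The red cap was pulled fully out first (about 22 mm), then the green lid was lifted and is held steady at about 50° by its yellow bar (estimates ranged from 48.5° to 52°); no loose part appeared moved in the pictures I checked, and the job was handed in at 13.7 s without the result being reported.

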